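# Push the oven's water tube home in its collet

### The arm

A 6-joint arm with a two-finger parallel gripper is mounted at the origin on the work surface. World frame = base frame: x ahead of the robot, y to its left, z up, the work surface at z = 0. Lengths are in m, angles in rad, forces in N, time in s.
With the tool pointing down it reaches from about 0.375 to 0.975 m from the base axis. Payload 3.8 kg.
Tool frame: the origin (TCP) lies midway between the tips of the shut fingers; the grasp point (between the pads) lies 19 mm behind it; z points along the fingers, y is the direction in which the jaws open and shut (so a half turn about z gives the same grasp; the last joint's range is limited). The gripper opens to 85 mm and grips with 20 to 120 N. Pads are 22 mm wide; open, the fingers measure 114 mm over their backs; the gripper's body (76 mm by 85 mm) begins 54 mm behind the grasp point. The pads swing forward as they close: fully open they stand 13 mm farther back than shut.
Start: joints at [1.288, 0.264, 1.604, -0, 1.274, -0.037], TCP at [0.164, 0.655, 0.231] pointing down, gripper open.
Joint ranges: [-2.63, 2.63], [-0.94, 2.18], [0.31, 2.57], [-1.31, 4.45], [0, 2.66], [-2.55, 2.55]. Speed limits (rad/s): [2.57, 2.57, 3.14, 3.14, 3.14, 3.14].

### API

Orientations are given as a rotation vector (axis times angle).
In Python, from workcell import bot gives the robot as it stands.
- The arm moves only by the tool drive_tool, never from a script. Its argument "steps" is a list of rows, each a list of 2 entries, a list of its own where there are three numbers: the shift along the tool's x, y, z in mm, then the turn about the tool's z in degrees. In form: [[[dx, dy, dz], twist], ...]. A call has 1 to 8 rows; each row shifts and turns the commanded pose from where the row before left it, along the tool's axes as they then stand; what a row does not reach is not made up. A row lasts 1/12 s, in which the tool goes at most 41.7 mm and 7.16 degrees, less where a joint would pass 70% of its speed; a pose out of reach is approached as far as the arm can. A call is refused whole if a number of a shift passes 41.7 or a number of a turn 7.16, either way. A call with a gripper value outside its range is refused whole. "jaw" is the opening, from 0 (shut) to 1 (fully open), set as the call begins (left out, the last holds). The fingers move at their own pace and stop on an object; "force" is the grip in N (left out, the last holds). Time passes only in rows, so rows that do not move let the fingers close. It gives the time, the measured TCP pose, the force and the opening at its end, in the units of the state.
- bot.read_state(): the state, without advancing time (a new reading comes with each control period).
- bot.read_camera(name): name is "scene" or "top" or "wrist"; returns the picture (480x640x3 uint8, red, green, blue); there is no depth.
- bot.camera_info(name): a dict with "fx", "fy", "cx", "cy" (pixels), "position" and "attitude" of the camera in the world. Camera axes: x right, y down, z forward; pixel columns grow to the right and rows downward; lengths in m; the calibration is good to about 2 mm. A picture is of the moment at which its call begins: read the wrist's pose just before it. camera_info takes no time and is no camera call; for the wrist camera it gives the pose at the moment of the call.
- bot.finish_job(): hands the job in, once; it reports no verdict.
The state is a dict: "time": time; "q": joint angles; "joint_vel": joint speeds; "joint_torque": joint torques, N m; "tool_pos": TCP position; "tcp_rot": TCP orientation; "wrist_force": force on the tool from outside, world axes, zero at the start; "torque": the same for the moment, N m; "width": opening from 0.0 (shut) to 1.0 (fully open).
Only numpy, scipy, OpenCV 4.12 (cv2) and the standard library are available. Lean on these libraries where they do the work, as an engineer would, in place of code of your own. Each camera call takes 0.05 s, during which the arm holds its last target.

### The job

Take the longest of the three steel tubes standing in the white rack and push it, upright, down into the open push-fit collet on the grey filter head, past the stiff rubber seal until it bottoms. Then let go and leave it standing there.

Things in the scene. Friction and masses are not known exactly. Their poses are not given: they have to be found in the camera images.
- tube_mid (a point): Centre of the water tube, on its axis: plain straight steel tube, 22 mm outside diameter, 170 mm long, 0.10 to 0.21 kg, foot chamfered 2.5 mm. z runs up along it: foot 85 mm below, top 85 mm above this point. Round, so any grip yaw will do. It starts loose and upright, 50 mm deep in one of the rack's holes (it is free once lifted over 50 mm), its top 180 mm above the work surface.
- rack: Fixed white rack, 70 (x) by 240 (y) by 60 mm tall; origin at the centre of its underside. Three holes in a row along its y axis, 80 mm apart, hold in any order the water tube and two bystanders of the same 22 mm diameter: a shorter plain tube (105 mm long, top 115 mm above the work surface) and one with a 38 mm wide mushroom strainer head (115 mm long, top at 125 mm).
- collet_mouth (a point): Centre of the collet's open mouth, in its rim plane: white plastic cup, rim 54 mm wide, 100 mm above the work surface, on one end of a grey block (100 by 220 mm). 110 mm away is a white port shut by a winged plug (top at 112 mm), not to be used. Inside, a funnel 46 mm wide narrows over 20 mm to a vertical bore 25.6 mm wide. Tube fully home: foot 50 mm below the rim, tube centre 35 mm above this point.
- seal (a joint): How far the flat rubber seal across the collet's bore has been pushed down, in m: 0 to 0.005 at the start (its face lies 25 mm plus this below the rim), 0.025 at its hard stop. It yields to about 7 N (plus about 0.6 N per 10 mm/s of speed), more than the tube's weight, and stays where it is pushed: it does not spring back.
Things that resemble listed ones, but are neither listed nor needed, are in the scene too. What is shaped like the part that bears tube_mid but green or purple is not meant.

How it is judged:
At the end, for the whole second after the job is handed in: The long tube stands in the open collet with its foot within 8 mm of the bottom (centre less than 43 mm above the mouth), its centre within 20 mm of the collet's axis in plan, within 0.2 rad of upright, the seal pushed down more than 17 of its 25 mm, and it has been let go (z of tube_mid in the frame of collet_mouth between 0.025 and 0.043 m and horizontal distance between tube_mid and collet_mouth below 0.02 m and angle between tube_mid's own z axis and vertical below 0.2 rad and value of joint seal above 0.017 m); the robot touches nothing.
It also fails if it takes over 42 s, if anything falls off the work surface, if the arm or the gripper's body presses on something with over 40 N, if the wrist force passes 120 N, or if a joint passes its speed limit or range.

## Working session

There is one attempt and no reset: what is moved stays moved. The work goes in short steps, Python scripts to look and compute and a tool call to move; the robot and the scene stay as the last step left them, time stands still between calls to the robot, and variables do not carry over. Pictures are saved under pics/ and viewed, and the job is handed in when it is done.

Besides the shell and the picture viewer there is one more tool, called after "Call:" in YAML: its name, and indented under it one key for each argument. drive_tool: Moves the arm, as the interface text tells. Its arguments: {"type":"object","properties":{"steps":{"type":"array","items":{"type":"array"}},"jaw":{"type":"number"},"force":{"type":"number"}},"required":["steps"]}

```bash
mkdir -p pics; ls; python3 - <<'E'
from workcell import bot
import cv2
s=bot.read_state();print(s)
for n in("scene","top","wrist"):
    i=bot.camera_info(n);print(n,i)
    cv2.imwrite(f"pics/{n}0.png",bot.read_camera(n)[:,:,::-1])
E
```

```text
pics
{'time': 0.0, 'q': array([ 1.28812538e+00,  2.64747021e-01,  1.60541672e+00,  2.68747410e-05,
        1.27367306e+00, -3.69016797e-02]), 'joint_vel': array([ 1.38327752e-03,  6.23286195e-04,  5.54998286e-05,  3.13586902e-04,
       -5.82634531e-04,  1.10471820e-03]), 'joint_torque': array([ 3.33613498e-04, -5.15123391e+01, -3.67308176e+01, -1.58531038e-04,
        1.33815286e-02, -1.76562116e-05]), 'tool_pos': array([0.16401603, 0.65400389, 0.22994308]), 'tcp_rot': array([-0.38504779, -3.1175195 ,  0.00347335]), 'wrist_force': array([ 0.01516078, -0.50762442,  0.44125245]), 'torque': array([ 0.03215644,  0.01298805, -0.02087123]), 'width': 0.9983482631262997}
scene {'fx': 604.9198019709771, 'fy': 604.9198019709771, 'cx': 316.67905300537086, 'cy': 237.8263263717345, 'position': array([ 1.33649059, -0.6217293 ,  0.8401906 ]), 'attitude': array([-2.05011523, -1.06409467,  0.51725849])}
top {'fx': 503.70774818356136, 'fy': 503.70774818356136, 'cx': 321.01015282379456, 'cy': 232.082876840092, 'position': array([ 0.48925154, -0.09497475,  1.12459038]), 'attitude': array([-2.16204416,  2.17943485, -0.08359497])}
wrist {'fx': 428.6313169610971, 'fy': 428.6313169610971, 'cx': 320.7587733213112, 'cy': 248.73763241416927, 'position': array([0.08548668, 0.67425957, 0.3726181 ]), 'attitude': array([2.26569533, 1.76753204, 0.28412218])}
```

View pics/scene0.png

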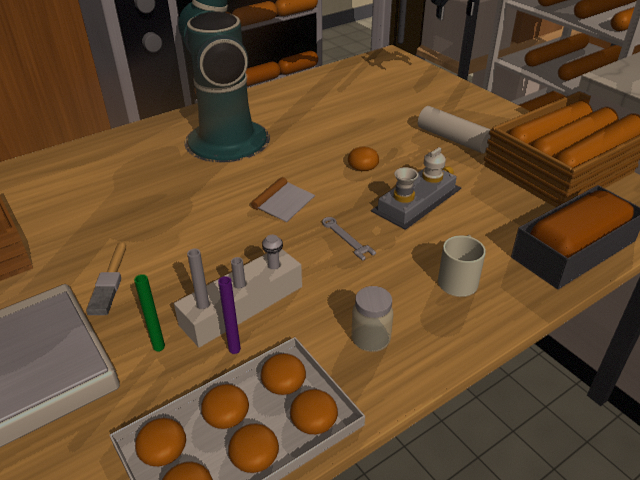

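View pics/top0.png

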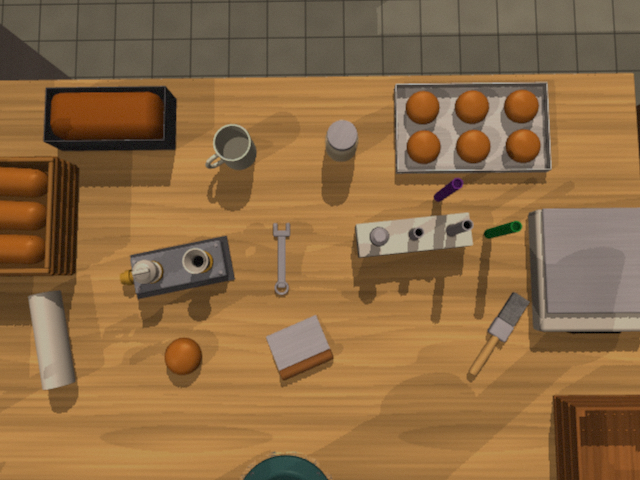

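View pics/wrist0.png

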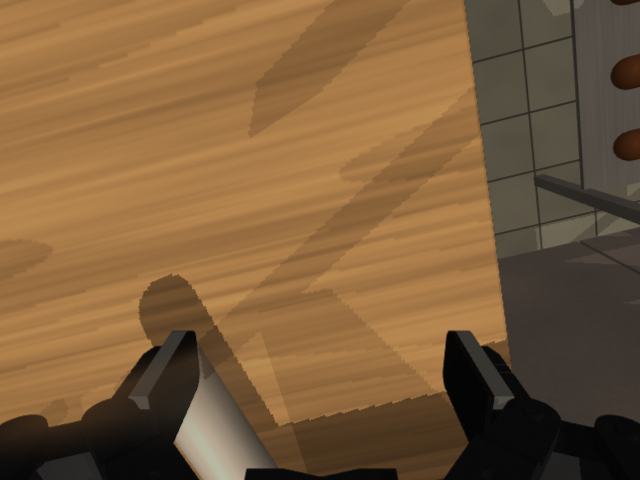

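```bash
python3 - <<'E'
import cv2,numpy as np
t=cv2.imread("pics/top0.png");s=cv2.imread("pics/scene0.png")
def c(i,x,y,w,h,k):return cv2.resize(i[y:y+h,x:x+w],None,fx=k,fy=k,interpolation=cv2.INTER_CUBIC)
cv2.imwrite("pics/c1.png",np.vstack([c(t,350,170,200,100,4)[:300],c(t,110,225,200,75,4)]))
cv2.imwrite("pics/c2.png",np.hstack([c(s,130,220,180,150,2.5)[:375],c(s,365,140,100,150,2.5)]))
E
```

```text
(no output)
```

View pics/c1.png

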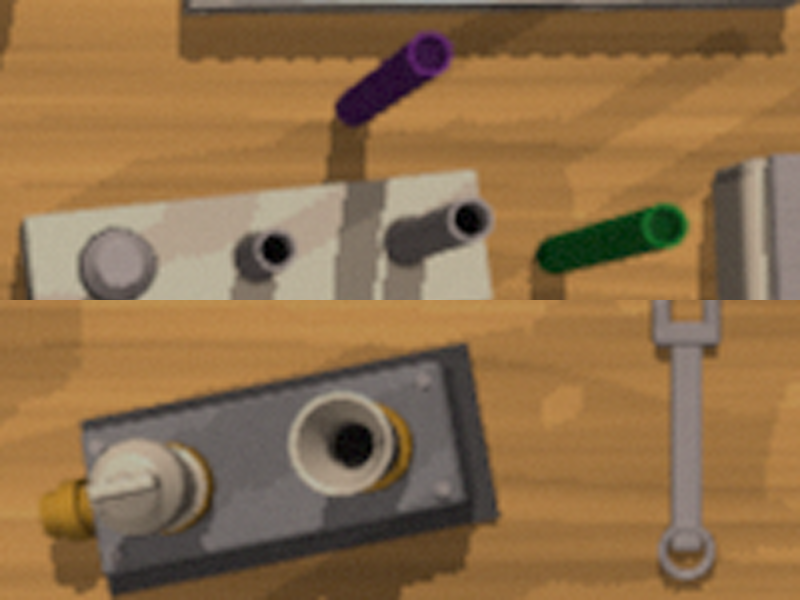

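View pics/c2.png

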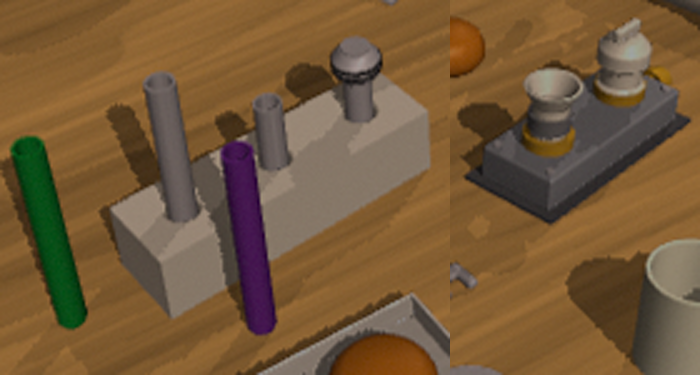

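Candidates, scene pixels: the grey long tube (194,253), grey short tube (238,262), mushroom tube (273,243), green decoy (142,278) and purple decoy (226,281). I choose the grey long one, whose top is at pixel (467,225) in the top view. For the socket there is the open collet, scene (407,175) and top (196,261), or the winged plug, scene (433,158). I choose the open collet.

```bash
cat > h.py <<'E'
import numpy as np
from scipy.spatial.transform import Rotation as R
def ray(i,u,v):
    d=R.from_rotvec(i["attitude"]).apply([(u-i["cx"])/i["fx"],(v-i["cy"])/i["fy"],1]);return np.array(i["position"]),d/np.linalg.norm(d)
def plane(i,u,v,z):
    p,d=ray(i,u,v);return p+d*(z-p[2])/d[2]
def tri(*a):
    A=np.zeros((3,3));b=np.zeros(3)
    for i,u,v in a:
        p,d=ray(i,u,v);M=np.eye(3)-np.outer(d,d);A+=M;b+=M@p
    return np.linalg.solve(A,b)
E
python3 - <<'E'
from workcell import bot
from h import *
T=bot.camera_info("top");S=bot.camera_info("scene")
for n,t,s,z in(("tube",(466.8,224.8),(194.3,252.6),.18),("short",(418.3,232.4),(236.6,260.8),.115),("collet",(195.3,260.6),(406.8,175),.10)):
    print(n,plane(T,*t,z),plane(S,*s,z),tri((T,*t),(S,*s)))
for p in((355.5,224),(468.7,213)): print("rack corner",plane(T,*p,.06))
s=bot.read_state();print(R.from_rotvec(s["tcp_rot"]).as_matrix().round(3))
E
```

```text
tube [ 0.58438802 -0.35852448  0.18      ] [ 0.58248899 -0.35516354  0.18      ] [ 0.58459324 -0.35693117  0.18244652]
short [ 0.57644583 -0.27911384  0.115     ] [ 0.57380596 -0.27640393  0.115     ] [ 0.57645081 -0.27815308  0.11781321]
collet [0.52392435 0.17301469 0.1       ] [0.52503578 0.17704938 0.1       ] [0.52501103 0.17449317 0.10054094]
rack corner [ 0.60023096 -0.15654344  0.06      ]
rack corner [ 0.62159923 -0.39685222  0.06      ]
[[-0.97   0.243 -0.001]
 [ 0.243  0.97  -0.002]
 [ 0.    -0.002 -1.   ]]
```

```bash
python3 - <<'E'
from workcell import bot
from h import *
T=bot.camera_info("top");S=bot.camera_info("scene")
print("green",tri((T,516,226.5),(S,141.6,278)),"purple",tri((T,457.5,183),(S,225.6,280)))
E
```

```text
green [ 0.58165994 -0.45134045  0.17351238] purple [ 0.66594313 -0.34337217  0.17453789]
```

Call:
drive_tool:
  steps:
    - [[0,0,-10],-7.03]
    - [[0,0,-10],-7.03]
    - [[0,0,-10],0]
    - [[-40,-40,0],0]
    - [[-40,-40,0],0]
    - [[-40,-40,0],0]
    - [[-40,-40,0],0]
    - [[-40,-40,0],0]
  jaw: 1
  force: 70

```text
time: 0.82
tool_pos: [0.3124, 0.506, 0.2616]
tcp_rot: [0.006, 3.141, 0.0]
wrist_force: [-0.2, 0.7, 0.6]
width: 1.0
```

Call:
drive_tool:
  steps:
    - [[-27,-27,0],0]
    - [[-27,-27,0],0]
    - [[-27,-27,0],0]
    - [[-27,-27,0],0]
    - [[-27,-27,0],0]
    - [[-27,-27,0],0]
    - [[-10,-38,0],0]
    - [[0,-40,0],0]

```text
time: 1.48
tool_pos: [0.4857, 0.2658, 0.2614]
tcp_rot: [0.008, 3.14, 0.0]
wrist_force: [1.0, -0.4, 0.1]
width: 1.001
```

Call:
drive_tool:
  steps:
    - [[0,-40,0],0]
    - [[0,-40,0],0]
    - [[-10,-40,0],0]
    - [[-10,-40,0],0]
    - [[-10,-40,0],0]
    - [[-10,-40,0],0]
    - [[-10,-40,0],0]
    - [[-10,-40,0],0]

```text
time: 2.15
tool_pos: [0.5433, -0.0548, 0.2618]
tcp_rot: [0.007, 3.141, -0.0]
wrist_force: [0.8, 1.0, 0.0]
width: 0.998
```

Call:
drive_tool:
  steps:
    - [[-6,-40,0],0]
    - [[-6,-40,0],0]
    - [[-6,-40,0],0]
    - [[-6,-40,0],0]
    - [[-6,-40,0],0]
    - [[-6,-40,0],0]
    - [[-5,-40,0],0]
    - [[0,-20,0],0]

```text
time: 2.82
tool_pos: [0.5841, -0.3574, 0.261]
tcp_rot: [0.01, 3.141, -0.003]
wrist_force: [0.6, 0.6, 0.6]
width: 0.996
```

Call:
drive_tool:
  steps:
    - [[0,0,0],0]

```text
time: 2.9
tool_pos: [0.5835, -0.3574, 0.2607]
tcp_rot: [-0.012, -3.141, 0.002]
wrist_force: [0.2, 0.4, 0.0]
width: 1.0
```

```bash
python3 - <<'E'
from workcell import bot
import cv2
from h import *
s=bot.read_state();i=bot.camera_info("wrist");im=bot.read_camera("wrist")
print(s["tool_pos"],i)
im=im[:,:,::-1].copy()
cv2.imwrite("pics/w1.png",im)
c=R.from_rotvec(i["attitude"]).inv()
for p in((.584,-.357,.18),(.584,-.357,.06)):
    q=c.apply(np.array(p)-i["position"]);print(i["fx"]*q[0]/q[2]+i["cx"],i["fy"]*q[1]/q[2]+i["cy"])
E
```

```text
[ 0.58346844 -0.35740143  0.26069741] {'fx': 428.6313169610971, 'fy': 428.6313169610971, 'cx': 320.7587733213112, 'cy': 248.73763241416927, 'position': array([ 0.50247439, -0.35644349,  0.40328846]), 'attitude': array([2.05496721, 2.03926659, 0.32858809])}
321.3630123685775 261.35733902206516
321.33195895015587 211.14545029952032
```

View pics/w1.png

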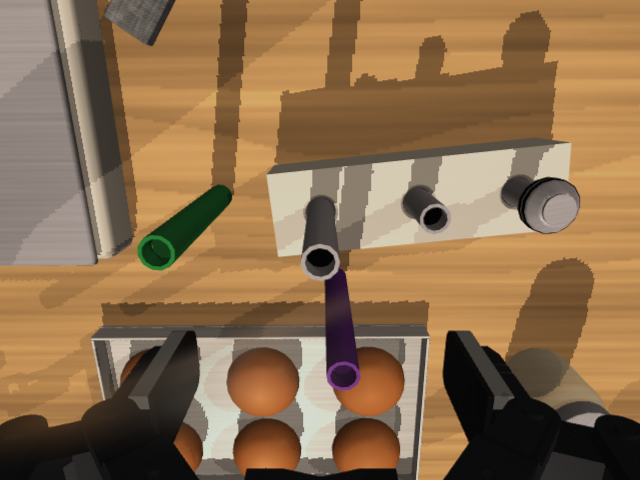

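The wrist view shows the long tube's grey top at (320,262) against a prediction of (321,261). Green at (157,252) and purple at (343,375) are clear of the fingers. Next I descend and grip.

Call:
drive_tool:
  steps:
    - [[0,0,25],0]
    - [[0,0,25],0]
    - [[0,0,25],0]
    - [[0,0,25],0]
    - [[0,0,18],0]
    - [[0,0,10],0]
    - [[0,0,0],0]

```text
time: 3.53
tool_pos: [0.5825, -0.3499, 0.1302]
tcp_rot: [-0.0, -3.137, -0.006]
wrist_force: [0.2, 1.0, 0.1]
width: 1.003
```

Call:
drive_tool:
  steps:
    - [[0,0,0],0]
    - [[0,0,0],0]
    - [[0,0,0],0]
    - [[0,0,0],0]
    - [[0,0,0],0]
    - [[0,0,0],0]
    - [[0,0,0],0]
    - [[0,0,0],0]
  jaw: 0
  force: 70

```text
time: 4.2
tool_pos: [0.5849, -0.3544, 0.1349]
tcp_rot: [0.001, 3.139, -0.005]
wrist_force: [0.5, -4.2, 4.6]
width: 0.242
```

Call:
drive_tool:
  steps:
    - [[0,0,-8],0]
    - [[0,0,-15],0]
    - [[0,0,-20],0]
    - [[0,0,-20],0]
    - [[0,0,-20],0]
    - [[0,0,-30],0]
    - [[0,0,-30],0]
    - [[0,0,-20],0]

```text
time: 4.87
tool_pos: [0.5842, -0.3518, 0.2982]
tcp_rot: [0.001, 3.141, 0.003]
wrist_force: [-0.3, -1.0, -1.2]
width: 0.237
```

Call:
drive_tool:
  steps:
    - [[0,0,0],0]
    - [[0,0,0],0]
    - [[0,0,0],0]

```text
time: 5.12
tool_pos: [0.5832, -0.3517, 0.2935]
tcp_rot: [-0.001, -3.138, -0.005]
wrist_force: [-1.1, -0.0, -2.1]
width: 0.239
```

```bash
python3 - <<'E'
from workcell import bot
import cv2
s=bot.read_state();print(s["tool_pos"],s["tcp_rot"],s["wrist_force"])
im=bot.read_camera("wrist");cv2.imwrite("pics/w2.png",im[:,:,::-1])
im=bot.read_camera("scene");cv2.imwrite("pics/s2.png",im[:,:,::-1])
E
```

```text
[ 0.5831698  -0.35172681  0.29349483] [-5.90261612e-04 -3.13820397e+00 -4.65412161e-03] [-1.09970062 -0.02239    -2.089958  ]
```

View pics/w2.png

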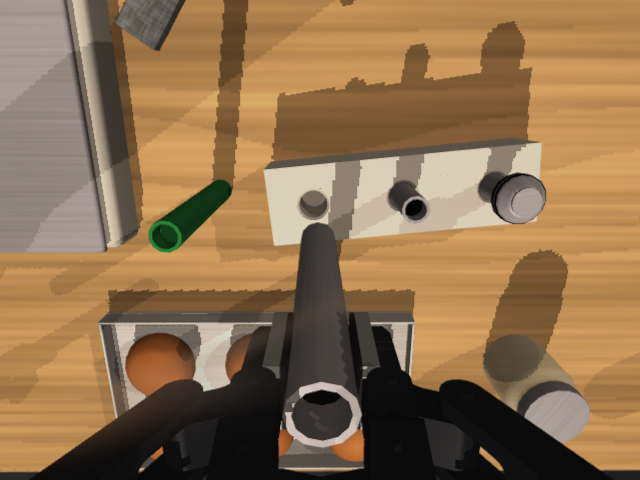

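View pics/s2.png

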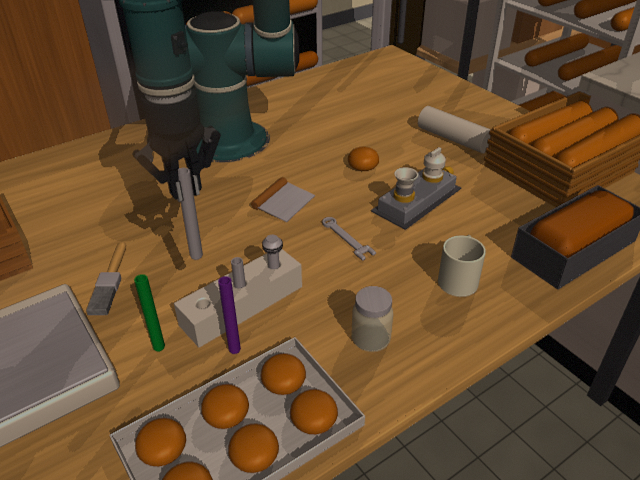

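Both views show the tube held upright and out of the rack. Its foot is at scene pixel (197,257) and the hole is empty. Next I carry it to above the collet.

Call:
drive_tool:
  steps:
    - [[2,15,0],0]
    - [[4,30,0],0]
    - [[4,38,0],0]
    - [[4,38,0],0]
    - [[4,38,0],0]
    - [[4,38,0],0]
    - [[4,38,0],0]
    - [[4,38,0],0]

```text
time: 5.88
tool_pos: [0.5526, -0.0771, 0.2947]
tcp_rot: [-0.001, -3.139, -0.002]
wrist_force: [1.5, -0.4, -2.3]
width: 0.239
```

Call:
drive_tool:
  steps:
    - [[4,38,0],0]
    - [[4,38,0],0]
    - [[4,38,0],0]
    - [[4,38,0],0]
    - [[4,38,0],0]
    - [[4,30,0],0]
    - [[4,20,0],0]
    - [[4,11,0],0]

```text
time: 6.55
tool_pos: [0.5204, 0.1742, 0.2947]
tcp_rot: [0.004, -3.139, -0.001]
wrist_force: [1.1, 0.2, -2.3]
width: 0.247
```

Call:
drive_tool:
  steps:
    - [[0,0,0],0]
    - [[0,0,0],0]
    - [[0,0,0],0]
    - [[0,0,0],0]

```text
time: 6.88
tool_pos: [0.5224, 0.17, 0.296]
tcp_rot: [-0.003, -3.141, 0.001]
wrist_force: [0.8, 0.4, -1.8]
width: 0.243
```

```bash
python3 - <<'E'
from workcell import bot
import cv2
s=bot.read_state();print(s["tool_pos"],s["tcp_rot"],s["wrist_force"])
for n in("wrist","scene","top"):
    im=bot.read_camera(n);cv2.imwrite(f"pics/{n}3.png",im[:,:,::-1])
print(bot.read_state()["tool_pos"])
a=cv2.imread("pics/scene3.png")[40:240,330:480];b=cv2.imread("pics/top3.png")[170:320,110:310]
cv2.imwrite("pics/c3.png",cv2.resize(a,None,fx=3,fy=3,interpolation=2))
cv2.imwrite("pics/c4.png",cv2.resize(b,None,fx=3,fy=3,interpolation=2))
E
```

```text
[0.52243327 0.17004456 0.29602064] [-2.94070162e-03 -3.14121170e+00  9.16973736e-04] [ 0.84188338  0.40599679 -1.75573931]
[0.52262453 0.1702158  0.29629047]
```

View pics/c3.png

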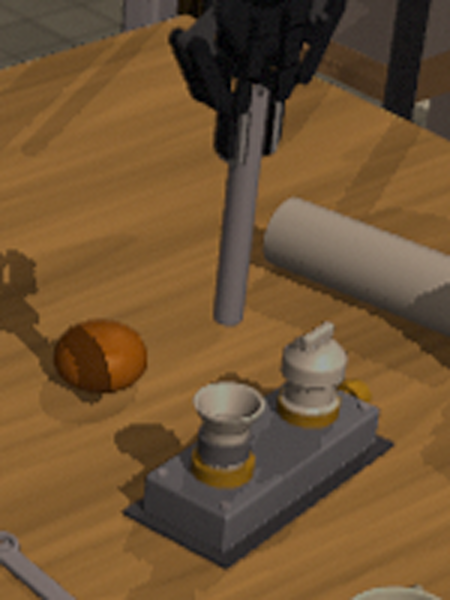

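View pics/c4.png

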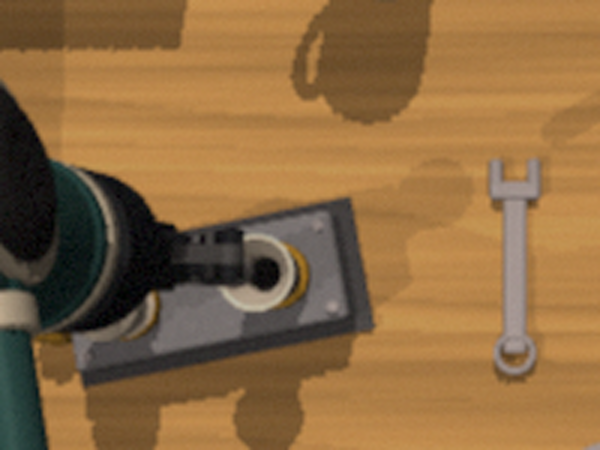

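View pics/wrist3.png

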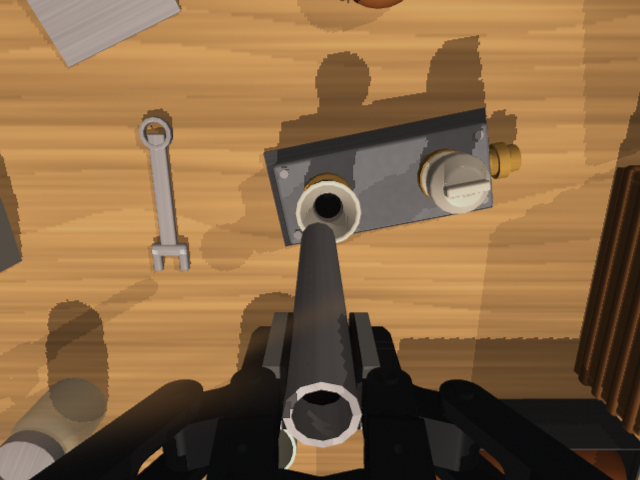

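```bash
python3 - <<'E'
from workcell import bot
import cv2
from h import *
W=bot.camera_info("wrist");S=bot.camera_info("scene")
print("tcp",bot.read_state()["tool_pos"])
print("collet via wrist",plane(W,328.5,211,.1))
print("foot via scene",plane(S,406.3,146.3,.173), "top via wrist",plane(W,322.5,413,.343))
def pr(i,p):
    q=R.from_rotvec(i["attitude"]).inv().apply(np.array(p)-i["position"]);return i["fx"]*q[0]/q[2]+i["cx"],i["fy"]*q[1]/q[2]+i["cy"]
t=bot.read_state()["tool_pos"]
for z in(.173,.343):print(z,"wrist",pr(W,(t[0],t[1],z)),"scene",pr(S,(t[0],t[1],z)))
im=cv2.imread("pics/wrist3.png")[170:450,250:400]
cv2.imwrite("pics/c5.png",cv2.resize(im,None,fx=2,fy=2,interpolation=2))
# tube left/right edges in wrist, and rim ellipse
g=cv2.imread("pics/wrist3.png");h=cv2.cvtColor(g,cv2.COLOR_BGR2HSV)
for r in(235,245,260,280,300):print(r,[(c,*h[r,c]) for c in range(286,356,5)])
E
```

```text
tcp [0.52262453 0.1702158  0.29629047]
collet via wrist [0.52213736 0.17665856 0.1       ]
foot via scene [0.52098826 0.17107764 0.173     ] top via wrist [0.52018453 0.17083818 0.343     ]
0.173 wrist (np.float64(320.5011535632019), np.float64(237.91878689322186)) scene (np.float64(406.50602072031757), np.float64(146.74337828306972))
0.343 wrist (np.float64(320.22052231431684), np.float64(420.4341369207402)) scene (np.float64(413.8069341661245), np.float64(71.03073979964577))
235 [(286, np.uint8(10), np.uint8(24), np.uint8(64)), (291, np.uint8(9), np.uint8(16), np.uint8(111)), (296, np.uint8(13), np.uint8(32), np.uint8(151)), (301, np.uint8(9), np.uint8(30), np.uint8(136)), (306, np.uint8(10), np.uint8(32), np.uint8(48)), (311, np.uint8(10), np.uint8(29), np.uint8(52)), (316, np.uint8(9), np.uint8(31), np.uint8(58)), (321, np.uint8(11), np.uint8(32), np.uint8(64)), (326, np.uint8(9), np.uint8(27), np.uint8(65)), (331, np.uint8(11), np.uint8(31), np.uint8(66)), (336, np.uint8(16), np.uint8(54), np.uint8(113)), (341, np.uint8(17), np.uint8(55), np.uint8(106)), (346, np.uint8(18), np.u
[... 2174 characters left out ...]
2))]
300 [(286, np.uint8(15), np.uint8(145), np.uint8(121)), (291, np.uint8(15), np.uint8(145), np.uint8(121)), (296, np.uint8(13), np.uint8(38), np.uint8(47)), (301, np.uint8(9), np.uint8(36), np.uint8(50)), (306, np.uint8(8), np.uint8(36), np.uint8(56)), (311, np.uint8(12), np.uint8(41), np.uint8(62)), (316, np.uint8(8), np.uint8(42), np.uint8(66)), (321, np.uint8(13), np.uint8(43), np.uint8(71)), (326, np.uint8(11), np.uint8(48), np.uint8(74)), (331, np.uint8(12), np.uint8(56), np.uint8(78)), (336, np.uint8(14), np.uint8(55), np.uint8(79)), (341, np.uint8(11), np.uint8(61), np.uint8(80)), (346, np.uint8(16), np.uint8(139), np.uint8(194)), (351, np.uint8(16), np.uint8(141), np.uint8(194))]
```

View pics/c5.png

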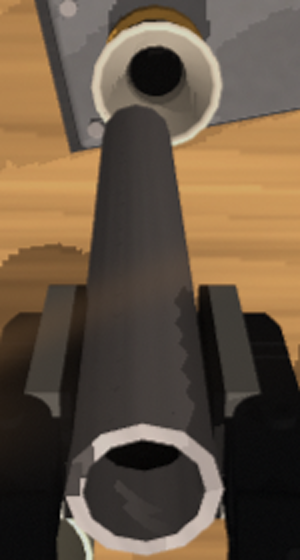

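Foot-to-collet offset is about +3 mm in x and +6.5 mm in y: the wrist camera gives (+2,+8) and the scene camera (+4,+6). The tube is upright to within 1–2 mm over its length. I shift by that and lower to the funnel.

Call:
drive_tool:
  steps:
    - [[-3,6.5,0],0]
    - [[0,0,10],0]
    - [[0,0,15],0]
    - [[0,0,15],0]
    - [[0,0,10],0]
    - [[0,0,6],0]
    - [[0,0,0],0]
    - [[0,0,0],0]

```text
time: 7.7
tool_pos: [0.5253, 0.1777, 0.24]
tcp_rot: [-0.001, -3.141, 0.0]
wrist_force: [0.3, 0.4, -2.6]
width: 0.241
```

```bash
python3 - <<'E'
from workcell import bot
import cv2,numpy as np
s=bot.read_state();print(s["tool_pos"],s["tcp_rot"],s["wrist_force"])
w=bot.read_camera("wrist");a=bot.read_camera("scene")
w=cv2.resize(w[150:350,220:420],None,fx=2,fy=2,interpolation=2);a=cv2.resize(a[70:230,350:460],None,fx=2.5,fy=2.5,interpolation=2)
cv2.imwrite("pics/c6.png",np.hstack([w,a])[:,:,::-1])
print(bot.read_state()["tool_pos"])
E
```

```text
[0.52533266 0.17773913 0.24003692] [-6.35422022e-04 -3.14107139e+00  2.80384979e-04] [ 0.30327769  0.38831405 -2.61795494]
[0.52602105 0.17794402 0.24122785]
```

View pics/c6.png

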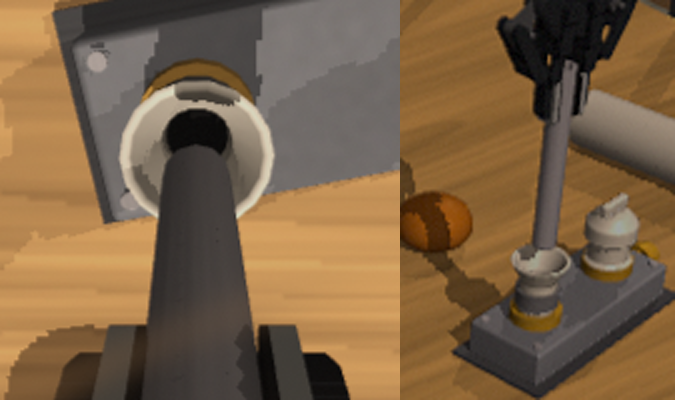

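The foot, at about z=0.117, is centred over the funnel in both views. I go down into it slowly.

Call:
drive_tool:
  steps:
    - [[0,0,8],0]
    - [[0,0,8],0]
    - [[0,0,6],0]
    - [[0,0,4],0]
    - [[0,0,3],0]
    - [[0,0,3],0]
    - [[0,0,0],0]

```text
time: 8.38
tool_pos: [0.5249, 0.1776, 0.2074]
tcp_rot: [-0.001, -3.14, 0.001]
wrist_force: [-0.1, 0.5, -2.1]
width: 0.24
```

Call:
drive_tool:
  steps:
    - [[0,0,2],0]
    - [[0,0,2],0]
    - [[0,0,2],0]
    - [[0,0,2],0]

```text
time: 8.72
tool_pos: [0.5255, 0.1778, 0.2003]
tcp_rot: [0.001, 3.141, 0.0]
wrist_force: [1.2, -0.0, -0.9]
width: 0.242
```

Call:
drive_tool:
  steps:
    - [[0,0,1.5],0]
    - [[0,0,1.5],0]
    - [[0,0,1.5],0]
    - [[0,0,1.5],0]

```text
time: 9.05
tool_pos: [0.5259, 0.1778, 0.1953]
tcp_rot: [0.001, 3.14, 0.0]
wrist_force: [-0.5, -0.4, 5.9]
width: 0.24
```

Call:
drive_tool:
  steps:
    - [[0,0,1.5],0]
    - [[0,0,1.5],0]
    - [[0,0,1.5],0]
    - [[0,0,0],0]

```text
time: 9.38
tool_pos: [0.5259, 0.1778, 0.1914]
tcp_rot: [0.001, 3.14, 0.0]
wrist_force: [-2.1, -1.2, 4.7]
width: 0.241
```

The vertical force of about +7 N net matches the seal, and side forces are small. I keep pushing.

Call:
drive_tool:
  steps:
    - [[0,0,1.5],0]
    - [[0,0,1.5],0]
    - [[0,0,1.5],0]
    - [[0,0,1.5],0]
    - [[0,0,1.5],0]
    - [[0,0,1.5],0]

```text
time: 9.88
tool_pos: [0.5262, 0.1778, 0.1832]
tcp_rot: [0.001, 3.139, 0.0]
wrist_force: [-2.9, -1.5, 10.2]
width: 0.242
```

Call:
drive_tool:
  steps:
    - [[0,0,1.5],0]
    - [[0,0,1.5],0]
    - [[0,0,1.5],0]
    - [[0,0,1],0]

```text
time: 10.22
tool_pos: [0.5261, 0.1778, 0.1779]
tcp_rot: [0.001, 3.14, 0.0]
wrist_force: [-3.8, -1.4, 9.6]
width: 0.241
```

Call:
drive_tool:
  steps:
    - [[0.7,0,1],0]
    - [[0,0,1],0]
    - [[0,0,1],0]
    - [[0,0,1],0]

```text
time: 10.55
tool_pos: [0.5261, 0.1779, 0.1747]
tcp_rot: [0.0, 3.138, 0.001]
wrist_force: [-4.1, -1.7, 16.7]
width: 0.236
```

Call:
drive_tool:
  steps:
    - [[0,0,0.7],0]
    - [[0,0,0.7],0]
    - [[0,0,0.7],0]

```text
time: 10.8
tool_pos: [0.5267, 0.178, 0.1746]
tcp_rot: [0.001, 3.137, 0.001]
wrist_force: [-7.1, -2.8, 24.3]
width: 0.241
```

Call:
drive_tool:
  steps:
    - [[0.5,0,0.8],0]
    - [[0,0,0.8],0]
    - [[0,0,0],0]

```text
time: 11.05
tool_pos: [0.5268, 0.1781, 0.1745]
tcp_rot: [0.0, 3.135, 0.001]
wrist_force: [-7.6, -2.7, 27.1]
width: 0.241
```

```bash
python3 - <<'E'
from workcell import bot
import cv2,numpy as np
s=bot.read_state();print(s["tool_pos"],s["wrist_force"])
w=bot.read_camera("wrist");a=bot.read_camera("scene")
w=cv2.resize(w[150:470,200:440],None,fx=1.5,fy=1.5,interpolation=2);a=cv2.resize(a[70:230,350:460],None,fx=3,fy=3,interpolation=2)
cv2.imwrite("pics/c7.png",np.hstack([w,a])[:,:,::-1])
E
```

```text
[0.5267731  0.17806659 0.17454987] [-7.57520097 -2.70564642 27.13919494]
```

View pics/c7.png

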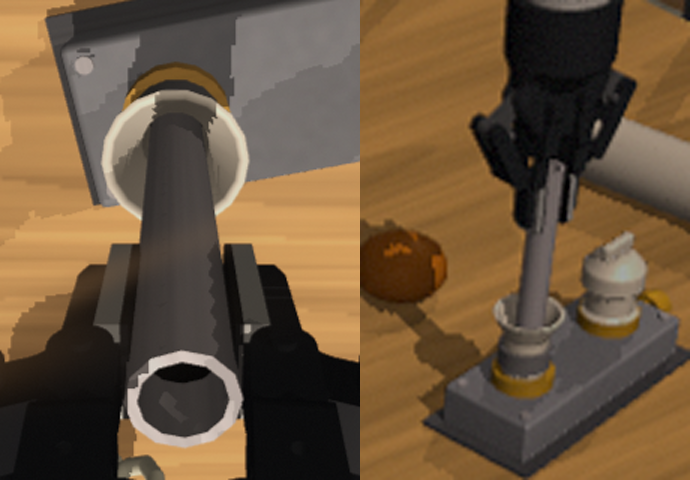

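The z motion stopped at 0.1745 while the force rose to 27 N. The tube's top is unmoved between the pads at wrist pixel (322,415), so it bottomed without slipping. I relax the push and let go.

Call:
drive_tool:
  steps:
    - [[0.3,0,-1.2],0]
    - [[0,0,-1],0]
    - [[0,0,0],0]

```text
time: 11.4
tool_pos: [0.526, 0.178, 0.1746]
tcp_rot: [0.001, 3.136, 0.001]
wrist_force: [-4.4, -0.9, 16.7]
width: 0.239
```

Call:
drive_tool:
  steps:
    - [[0,0,0],0]
    - [[0,0,0],0]
    - [[0,0,0],0]
    - [[0,0,0],0]
    - [[0,0,0],0]
    - [[0,0,0],0]
  jaw: 0.7

```text
time: 11.9
tool_pos: [0.5236, 0.1777, 0.1692]
tcp_rot: [-0.001, -3.141, 0.0]
wrist_force: [0.5, -0.3, -0.6]
width: 0.699
```

Call:
drive_tool:
  steps:
    - [[0,0,-10],0]
    - [[0,0,-20],0]
    - [[0,0,-25],0]
    - [[0,0,-25],0]
    - [[0,0,-20],0]
    - [[0,0,-10],0]
    - [[0,0,0],0]
    - [[0,0,0],0]

```text
time: 12.57
tool_pos: [0.524, 0.1778, 0.28]
tcp_rot: [0.001, 3.141, 0.0]
wrist_force: [0.4, -0.2, -0.8]
width: 0.7
```

```bash
python3 - <<'E'
from workcell import bot
import cv2,numpy as np
s=bot.read_state();print(s["tool_pos"],s["wrist_force"],s["width"])
w=bot.read_camera("wrist");a=bot.read_camera("scene")
cv2.imwrite("pics/w8.png",w[:,:,::-1]);cv2.imwrite("pics/s8.png",a[:,:,::-1])
w=cv2.resize(w[100:420,200:440],None,fx=1.5,fy=1.5,interpolation=2);a=cv2.resize(a[70:230,350:460],None,fx=3,fy=3,interpolation=2)
cv2.imwrite("pics/c8.png",np.hstack([w,a])[:,:,::-1])
E
```

```text
[0.52400822 0.17779574 0.28003823] [ 0.37862575 -0.1892381  -0.83858801] 0.6999777158698037
```

View pics/c8.png

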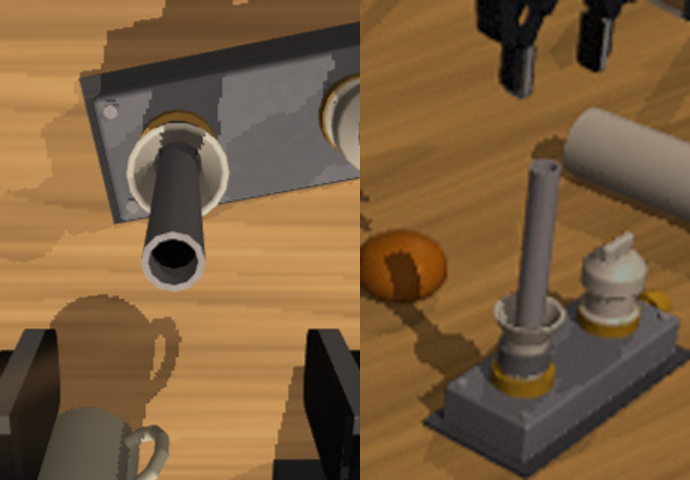

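```bash
python3 - <<'E'
from workcell import bot
from h import *
W=bot.camera_info("wrist");S=bot.camera_info("scene")
w=(200+173/1.5,100+261/1.5);s=(350+(545-360)/3,70+166/3)
print("top of tube tri",tri((W,*w),(S,*s)),"on z=.22:",plane(W,*w,.22),plane(S,*s,.22))
E
```

```text
top of tube tri [0.5225245  0.17645566 0.22165816] on z=.22: [0.52180237 0.17486885 0.22      ] [0.5209482  0.18075682 0.22      ]
```

The tube's top triangulates to z=0.222, where fully home is 0.220. It stands upright on the collet axis and the gripper is clear, so I hand in.

```bash
python3 -c "
from workcell import bot
print(bot.finish_job())"
```

```text
the job is handed in; nothing more can be done
None
```

I took the long grey tube from the white rack, pushed it down through the seal in the open collet until it bottomed, let go, and handed the job in about 12.7 s into the 42 s allowed. `finish_job` gave no verdict, so the checks below are my own.

- **Seal and bottoming:** the seal resisted with about 7–10 N. Motion then stopped dead at TCP z = 0.1745 while the wrist force rose to 27 N, well under the 120 N limit. The tube did not slip in the grip.
- **Depth:** after letting go, the tube's top triangulated to z = 0.222, against 0.220 for fully home. That puts its centre about 37 mm above the rim, where the limit is 43 mm.
- **Position and tilt:** its top is about 3 mm from my first estimate of the collet axis, and it looks upright in both views.
- **Release:** the fingers are open and more than 50 mm above the tube, with wrist force near zero.
- **Disagreements:** the wrist and scene cameras differed by about 6 mm in y at the tube's top. They also differed by 2 mm on where the foot was relative to the collet before the push. Side force reached about 8 N during the push, which I eased by small sideways shifts. I could not read the seal directly, so its depth is inferred from the tube's height.

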